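Snap the purple pack rest over to its working stop

ROBOT

A 7-joint arm with a two-finger parallel gripper is mounted at the origin on the work surface. World frame = base frame: x ahead of the robot, y to its left, z up, the work surface at z = 0. Lengths are in m, angles in rad, forces in N, time in s.
With the tool pointing down it reaches from about 0.4 to 0.85 m from the base axis. Payload 10.4 kg.
Tool frame: the origin (TCP) lies between the finger pads; the fingertips stand ahead of it and the grasp point (between the pads) lies 5 mm behind it (manip.tip_extent is the z of the fingertips in the tool frame, in m); z points along the fingers, y is the line along which they close (so a half turn about z gives the same grasp; the last joint's range is limited). The gripper opens to 85 mm and grips with 20 to 120 N. Pads are 22 mm wide; open, the fingers measure 114 mm over their backs; the gripper's body (76 mm by 85 mm) begins 54 mm behind the grasp point. The pads swing forward as they close: fully open they stand 13 mm farther back than shut.
Start: joints at [1.146, 0.332, -0.065, 1.46, 0.022, 1.35, -0.088], TCP at [0.244, -0.575, 0.218] pointing down, gripper open.
Joint ranges: [-2.6, 2.6], [-0.5, 2.12], [-1.47, 1.34], [0.16, 2.42], [-1.27, 4.41], [0.06, 2.06], [-2.6, 2.6]. Speed limits (rad/s): [2.22, 2.22, 2.79, 2.79, 3.14, 3.14, 3.14].

INTERFACE

Orientations are given as a unit quaternion [x, y, z, w].
In Python, from workcell import status, viewer, manip gives the robot as it stands.
- The arm moves only by the tool play_rows, never from a script. Its argument "plan" is one flat list of numbers, 7 for each row, row after row: the turn, a rotation vector about the tool's x, y, z in degrees, then the shift along the tool's x, y, z in m, then the opening, from 0 (shut) to 1 (fully open). In form: [ax, ay, az, dx, dy, dz, grip, ax, ay, az, dx, dy, dz, grip, ...]. A call has 1 to 20 rows; each row is the pose to reach, as a shift and turn from the pose commanded when the call began, along the tool's axes at that moment; what a row does not reach only later rows make up. A row lasts 1/8 s, in which the tool goes at most 62.5 mm and 10.7 degrees, less where a joint would pass 70% of its speed; a pose out of reach is approached as far as the arm can. A call with a gripper value outside its range is refused whole. The fingers move at their own pace and stop on an object; "squeeze" is the grip in N (left out, the last holds). Time passes only in rows, so rows that repeat a pose let the fingers close. It gives the time, the measured TCP pose, the force, the opening and the grip force at its end, in the units of the state.
- status.get_obs(): the state, without advancing time (a new reading comes with each control period).
- viewer.camera(name): name is "scene" or "top" or "wrist"; returns the picture (480x640x3 uint8, red, green, blue); there is no depth.
- viewer.camera_model(name): a dict with "fx", "fy", "cx", "cy" (pixels), "R" (3x3) and "t" (3): a world point X has camera coordinates R X + t. Camera axes: x right, y down, z forward; pixel columns grow to the right and rows downward; lengths in m; the calibration is good to about 2 mm. The wrist camera is an equidistant fisheye: a pixel r from the principal point sees the ray r / f radians off the axis. A picture is of the moment at which its call begins: read the wrist's pose just before it. camera_model takes no time and is no camera call; for the wrist camera it gives the pose at the moment of the call.
- manip.hand_in(): hands the job in; it is judged then, once.
The state is a dict: "clock": time; "joint_pos": joint angles; "joint_velocities": joint speeds; "tau": joint torques, N m; "position": TCP position; "ee_rot": TCP orientation; "ft_force": force on the tool from outside, world axes, zero at the start; "torque": the same for the moment, N m; "grip_width": opening from 0.0 (shut) to 1.0 (fully open); "grasp_force": force on a finger pad.
Only numpy, scipy, OpenCV 4.12 (cv2) and the standard library are available. Lean on these libraries where they do the work, as an engineer would, in place of code of your own. Each camera call takes 0.05 s, during which the arm holds its last target. There are 200 camera calls.

TASK

Get the purple pack rest ready for the next donation pack: its sprung frame is parked leaning forward over the ledge, so push it by its purple sleeve over the upright until it snaps to the rear stop and stays there. Leave the green pack rest parked as it is, and leave the sample bottle standing where it is.

Things in the scene. Friction and masses are not known exactly. Their poses are not given: they have to be found in the camera images.
- purple_base: Base of the purple pack rest, fixed to the bench: white plate 170 (x) x 106 (y) x 8 mm, purple ledge 24 mm high along its -x edge, two cheeks 66 mm high at y = +-46 mm (85 mm long). Origin: centre of its underside, z up. +x (yaw within 0.7 rad of the robot's +x) runs from ledge to rear: push the frame that way. Hinge axis along y at x = 0, 30 mm up. Space over the ledge is free.
- purple_sleeve (a point): Middle of the round, freely turning purple sleeve (18 mm diameter, 80 mm long along the base's y) atop the sprung U frame of 8 mm rod, 110 mm from the hinge. In the base's frame: parked at x = -71, z = 114 mm (frame leans 40 deg forward); upright x = 0, z = 140 mm (149 mm to its top); on the rear stop x = +71, z = 114 mm.
- purple_stand (a joint): Angle of the purple frame about its hinge, rad: 0 parked on the front stop, 0.7 upright (the over-centre point), 1.4 on the rear stop (working). A spring pulls it to the nearer stop: about 3 to 7 N at the sleeve moves it off the stop, falling to none when upright; past upright it jumps ahead by itself.
- green_sleeve (a point): middle of the green sleeve of a second, identical pack rest (green ledge and sleeve, same sizes), parked in the same way, 114 mm above the bench. It must stay parked. The two rests may stand in either place, left or right.
- sample_bottle: white bottle with a red cap, 48 mm in diameter, 100 mm high, standing loose between the two rests. Origin at the centre of its underside, z up.
Not all that is in view belongs to the job. There is more than one size of the sample_bottle; the job needs the middle-sized.

How it is judged:
By the outcome, as a careful person would: the job done as asked, in the order asked, and still so for the second after the job is handed in, with the robot touching nothing.
It also fails if it takes over 29 s, if anything falls off the work surface, if the arm or the gripper's body presses on something with over 40 N, if the wrist force passes 120 N, or if a joint passes its speed limit or range.

## Working session

There is one attempt and no reset: what is moved stays moved. The work goes in short steps, Python scripts to look and compute and a tool call to move; the robot and the scene stay as the last step left them, time stands still between calls to the robot, and variables do not carry over. Pictures are saved under pics/ and viewed, at most 10 in all, crops included, and the job is handed in when it is done.

Besides the shell and the picture viewer there is one more tool, called after "Request:" as name(argument=value, ...) on one line, values as JSON. play_rows: Moves the arm, as the interface text tells. Its arguments: {"type":"object","properties":{"plan":{"type":"array","items":{"type":"number"}},"squeeze":{"type":"number"}},"required":["plan"]}

```bash
mkdir -p pics; ls; python3 - <<'E'
from workcell import status, viewer, manip
import cv2
o=status.get_obs(); print(o['clock'],o['position'],o['ee_rot'],o['ft_force'],o['grip_width'],manip.tip_extent)
for n in('scene','top'):
    cv2.imwrite(f'pics/{n}0.png',viewer.camera(n)[:,:,::-1]); m=viewer.camera_model(n); print(n,m)
E
```

```text
pics
0.0 [ 0.24427953 -0.57483582  0.21740566] [ 9.79881396e-01  1.99579341e-01 -1.70740998e-04 -7.12162274e-04] [ 0.08013075 -0.91973884 -0.22777322] 1.002278840193696 0.014
scene {'fx': 515.3115314983205, 'fy': 515.3115314983205, 'cx': 322.8507244805451, 'cy': 237.34040570897287, 'R': array([[ 0.43546902,  0.90011007, -0.0129843 ],
       [ 0.7299527 , -0.36151526, -0.58006531],
       [-0.52681665,  0.24312255, -0.81446648]]), 't': array([-0.20082233, -0.33891496,  1.26379815])}
top {'fx': 469.8032970560757, 'fy': 469.8032970560757, 'cx': 319.4955059539879, 'cy': 239.72527428072655, 'R': array([[ 0.05787068, -0.99830482,  0.0062024 ],
       [-0.9718939 , -0.05775761, -0.22822423],
       [ 0.22819558,  0.00717942, -0.97358884]]), 't': array([-0.04036199,  0.56574283,  0.78196378])}
```

View pics/scene0.png

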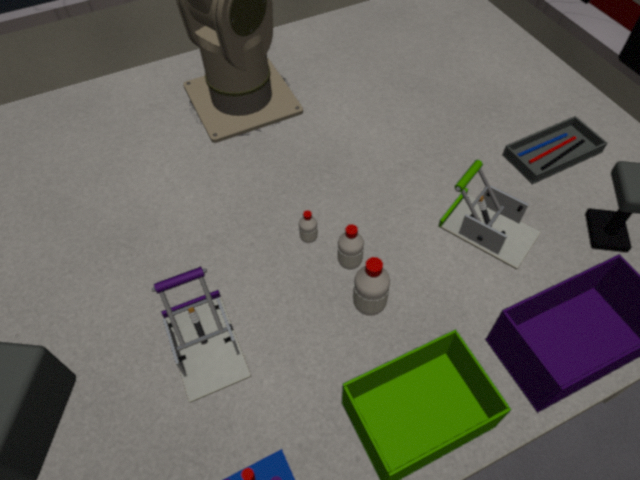

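View pics/top0.png

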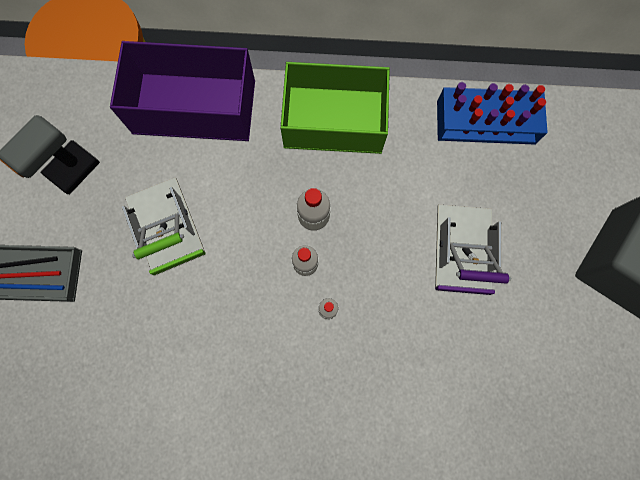

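The top view shows the purple rest on the right, with its sleeve at about (483,276) and ledge at about (465,291). The green rest is on the left, with its sleeve at about (158,246). There are three bottles: (313,205) large, (304,260) middle and (328,308) small. The middle one is the sample bottle, and none of them gets touched. Next I measure the purple sleeve and ledge.

```bash
cat > h.py <<'E'
import numpy as np, cv2
from workcell import status, viewer
def ray(m,p):
    d=np.array([(p[0]-m['cx'])/m['fx'],(p[1]-m['cy'])/m['fy'],1.]); R=m['R']
    return -R.T@m['t'], R.T@d
def plane(m,p,z):
    c,d=ray(m,p); return c+d*(z-c[2])/d[2]
def proj(m,X):
    q=m['R']@np.array(X)+m['t']; return m['fx']*q[0]/q[2]+m['cx'], m['fy']*q[1]/q[2]+m['cy']
def blobs(img,lo,hi,amin=60):
    k=cv2.inRange(cv2.cvtColor(img,cv2.COLOR_RGB2HSV),lo,hi)
    n,l,s,c=cv2.connectedComponentsWithStats(k)
    out=[]
    for i in range(1,n):
        if s[i,4]>=amin:
            pts=np.argwhere(l==i)[:,::-1].astype(np.float32)
            (cx,cy),_,_=cv2.minAreaRect(pts); v=cv2.fitLine(pts,2,0,.01,.01).ravel()
            t=(pts-v[2:])@v[:2]
            out.append((s[i,4],np.array((cx,cy)),v[2:]+v[:2]*t.min(),v[2:]+v[:2]*t.max()))
    return out
E
python3 - <<'E'
from h import *
mods={n:viewer.camera_model(n) for n in('scene','top')}
for n in mods:
    img=cv2.imread(f'pics/{n}0.png')[:,:,::-1]; m=mods[n]
    print(n,'tcp at',proj(m,[.244,-.575,.218]))
    for col,lo,hi in(('P',(130,90,40),(160,255,255)),('G',(35,120,50),(60,255,255))):
      for a,c,e,f in blobs(img,lo,hi):
        if a<2500: print(col,a,c.round(1),e.round(1),f.round(1),*[plane(m,q,z)[:2].round(4) for z in(.114,.024) for q in(c,e,f)])
img=cv2.imread('pics/top0.png')[190:310,400:640]; cv2.imwrite('pics/crop.png',cv2.resize(img,None,fx=3.3,fy=3.3,interpolation=2))
E
```

```text
scene tcp at (np.float64(-64.59843089176445), np.float64(187.32204377424895))
P 469 [178.6 279.5] [154.7 288.1] [202.5 270.7] [ 0.5092 -0.281 ] [ 0.5078 -0.3202] [ 0.5103 -0.241 ] [ 0.4475 -0.285 ] [ 0.4458 -0.3292] [ 0.4487 -0.24  ]
P 130 [188.1 302.8] [171.1 309.3] [205.1 296.2] [ 0.5571 -0.2799] [ 0.5563 -0.3072] [ 0.5577 -0.2522] [ 0.5014 -0.2838] [ 0.5005 -0.3145] [ 0.5021 -0.2526]
G 296 [470.3 175.2] [458.8 188.4] [479.6 160.4] [0.5315 0.2719] [0.5489 0.2345] [0.5081 0.3096] [0.4726 0.3373] [0.4921 0.2952] [0.4462 0.3798]
G 155 [450.4 209.4] [439.  224.2] [461.8 194.6] [0.5829 0.1932] [0.6016 0.1571] [0.5636 0.2308] [0.5304 0.2487] [0.5515 0.2082] [0.5087 0.2911]
G 70 [365.9 448.3] [354. 425.] [377.2 471.9] [ 0.8703 -0.1332] [ 0.8369 -0.1333] [ 0.9021 -0.1339] [ 0.854  -0.1186] [ 0.8163 -0.1188] [ 0.8897 -0.1195]
top tcp at (np.float64(734.7491000513936), np.float64(475.70221296009345))
P 233 [218.2  62.3] [195.5  68.7] [241.  61.] [0.8829 0.2002] [0.867  0.2408] [0.8883 0.1582] [0.942 0.225] [0.9242 0.2702] [0.9479 0.178 ]
P 1647 [185.4 125.4] [125.6 121.4] [245.4 127.1] [0.7521 0.2453] [0.7534 0.3535] [0.7555 0.1375] [0.7959 0.2752] [0.7973 0.3959] [0.7997 0.155 ]
P 451 [484.1 276.3] [460.  274.1] [508.2 278.2] [ 0.5095 -0.2857] [ 0.5108 -0.2455] [ 0.5086 -0.326 ] [ 0.5252 -0.3173] [ 0.5266 -0.2724] [ 0.5242 -0.3623]
P 239 [465.9 289.8] [437.9 287.1] [494.  291.8] [ 0.4849 -0.2551] [ 0.4868 -0.2086] [ 0.4844 -0.3016] [ 0.4978 -0.2831] [ 0.4999 -0.2312] [ 0.4972 -0.3351]
G 472 [157.1 245.6] [134.3 254.8] [179.8 236.5] [0.5293 0.2658] [0.5113 0.3017] [0.5473 0.2295] [0.5473 0.2982] [0.5272 0.3382] [0.5674 0.2577]
G 318 [176.2 262.1] [149.7 272.7] [202.5 251.2] [0.5031 0.2301] [0.4827 0.2718] [0.5243 0.1883] [0.5181 0.2583] [0.4953 0.3048] [0.5418 0.2116]
```

View pics/crop.png

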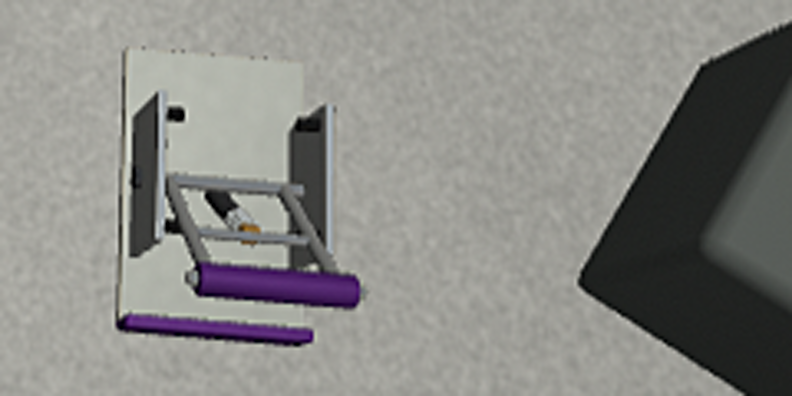

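```bash
python3 - <<'E'
from h import *
T=viewer.camera_model('top');S=viewer.camera_model('scene')
print('base',[plane(T,p,0)[:2].round(3) for p in((575,276),(613,210),(640,310),(640,198))])
for z in(.05,.1,.15,.2,.25,.3): print(z,plane(T,(613,263),z).round(3),plane(S,(45,347),z).round(3),plane(S,(75,378),z).round(3))
print(viewer.camera_model('wrist'))
cv2.imwrite('pics/wrist0.png',viewer.camera('wrist')[:,:,::-1])
E
```

```text
base [array([ 0.54, -0.5 ]), array([ 0.678, -0.585]), array([ 0.482, -0.619]), array([ 0.706, -0.641])]
0.05 [ 0.559 -0.544  0.05 ] [ 0.493 -0.516  0.05 ] [ 0.567 -0.482  0.05 ]
0.1 [ 0.548 -0.512  0.1  ] [ 0.525 -0.499  0.1  ] [ 0.595 -0.467  0.1  ]
0.15 [ 0.537 -0.481  0.15 ] [ 0.558 -0.482  0.15 ] [ 0.623 -0.452  0.15 ]
0.2 [ 0.526 -0.449  0.2  ] [ 0.59  -0.465  0.2  ] [ 0.651 -0.437  0.2  ]
0.25 [ 0.515 -0.418  0.25 ] [ 0.623 -0.448  0.25 ] [ 0.678 -0.422  0.25 ]
0.3 [ 0.504 -0.386  0.3  ] [ 0.655 -0.431  0.3  ] [ 0.706 -0.407  0.3  ]
{'fx': 371.64829954431775, 'fy': 371.64829954431775, 'cx': 313.85043854923333, 'cy': 232.3385729537207, 'R': array([[ 3.90412325e-01, -9.20639969e-01, -5.14776685e-04],
       [-8.78869491e-01, -3.72865273e-01,  2.97590165e-01],
       [-2.74165342e-01, -1.15730447e-01, -9.54693578e-01]]), 't': array([-0.62410453, -0.03643488,  0.37938401])}
```

View pics/wrist0.png

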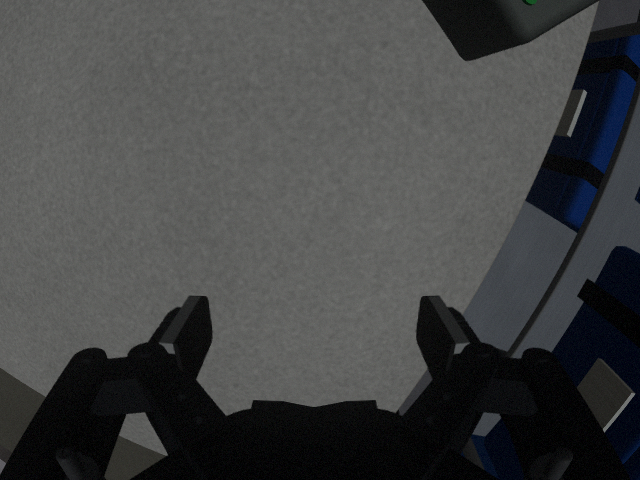

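The wrist view shows the shut-off area ahead is bare bench. The box at about (470,50) stays below and to the right of the path. Measured sleeve: (0.5095, -0.283, 0.114), yaw -1.5°. The ledge is at x = 0.498, which matches a hinge at x = 0.580. I move to just ahead of the sleeve with the gripper shut and the tool aligned to the base.

Request:
play_rows(plan=[8,0,0,0.05,-0.03,0,0,0,0,24.6,0.315,-0.185,0.05,0,0,0,24.6,0.315,-0.185,0.05,0,0,0,24.6,0.315,-0.185,0.05,0,0,0,24.6,0.315,-0.185,0.05,0,0,0,24.6,0.315,-0.185,0.05,0,0,0,24.6,0.315,-0.185,0.05,0,0,0,24.6,0.315,-0.185,0.05,0,0,0,24.6,0.315,-0.185,0.05,0,0,0,24.6,0.315,-0.185,0.05,0])

```text
clock: 1.4
position: [0.4614, -0.283, 0.1684]
ee_rot: [1.0, -0.015, 0.0, 0.0]
ft_force: [1.4, 0.6, -0.3]
grip_width: -0.0
grasp_force: 0.0
```

```bash
python3 - <<'E'
from h import *
for n in('wrist','top'):
    i=viewer.camera(n); cv2.imwrite(f'pics/{n}1.png',i[:,:,::-1])
m=viewer.camera_model('wrist'); i=cv2.imread('pics/wrist1.png')[:,:,::-1]
c0=-m['R'].T@m['t']
def wp(p,z):
    v=np.array([p[0]-m['cx'],p[1]-m['cy']]); r=np.linalg.norm(v); th=r/m['fx']
    d=m['R'].T@np.r_[v/r*np.sin(th),np.cos(th)]; return (c0+d*(z-c0[2])/d[2]).round(4)
for a,c,e,f in blobs(i,(130,70,25),(165,255,255)): print(a,c,[wp(q,.114) for q in(c,e,f)],wp(c,.024))
E
```

```text
4260 [310.4937439  169.32115173] [array([ 0.5111, -0.2811,  0.114 ]), array([ 0.5126, -0.2401,  0.114 ]), array([ 0.5103, -0.322 ,  0.114 ])] [ 0.4992 -0.28    0.024 ]
```

View pics/wrist1.png

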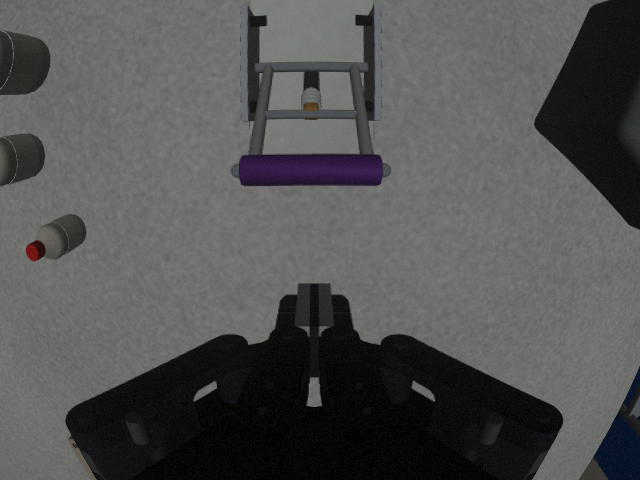

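The wrist view shows the purple sleeve square to and centred on the shut fingers: (310,169), which gives (0.511, -0.281). The fingers are at column 314. I lower in front of the sleeve and push along its arc to just short of upright.

Request:
play_rows(plan=[0,0,0,0,0,0.04,0,0,0,0,0,0,0.062,0,0,0,0,0.01,0,0.062,0,0,0,0,0.02,0,0.062,0,0,0,0,0.03,0,0.06,0,0,0,0,0.04,0,0.053,0,0,0,0,0.05,0,0.047,0,0,0,0,0.06,0,0.043,0,0,0,0,0.07,0,0.04,0,0,0,0,0.08,0,0.037,0,0,0,0,0.08,0,0.037,0])

```text
clock: 2.88
position: [0.5428, -0.2837, 0.1313]
ee_rot: [1.0, -0.013, 0.0, -0.0]
ft_force: [0.7, -0.1, -0.0]
grip_width: 0.002
grasp_force: 0.0
```

```bash
python3 - <<'E'
from h import *
cv2.imwrite('pics/wrist2.png',viewer.camera('wrist')[:,:,::-1])
E
```

```text
(no output)
```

View pics/wrist2.png

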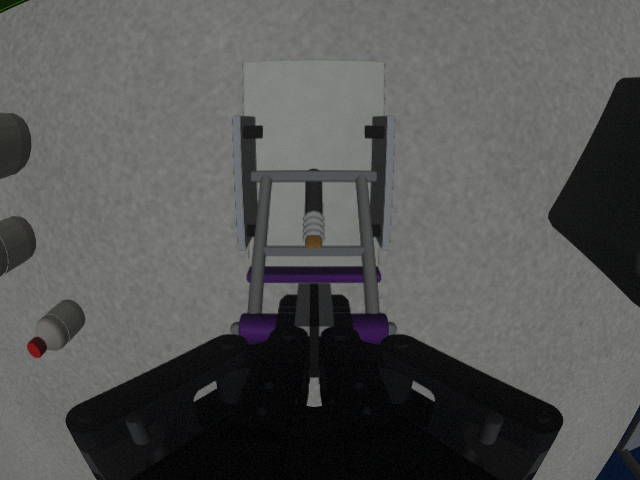

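```bash
cat >> h.py <<'E'
def wp(m,p,z):
    c0=-m['R'].T@m['t']
    v=np.array([p[0]-m['cx'],p[1]-m['cy']]); r=np.linalg.norm(v); th=r/m['fx']
    d=m['R'].T@np.r_[v/r*np.sin(th),np.cos(th)]; return (c0+d*(z-c0[2])/d[2]).round(4)
E
python3 - <<'E'
from h import *
m=viewer.camera_model('wrist'); print('cam',-m['R'].T@m['t'])
for z in(.114,.13,.14): print(z,wp(m,(258,328),z),wp(m,(372,328),z))
print('ledge',wp(m,(314,274),.024),'tip',wp(m,(314,285),.117))
o=status.get_obs();print(o['position'],o['ft_force'])
T=viewer.camera_model('top');i=viewer.camera('top');cv2.imwrite('pics/top2.png',cv2.resize(i[150:330,380:620,::-1],None,fx=3.2,fy=3.2,interpolation=2))
E
```

```text
cam [ 0.61947466 -0.28486316  0.28623567]
0.114 [ 0.5121 -0.2515  0.114 ] [ 0.5103 -0.3136  0.114 ]
0.13 [ 0.522  -0.2546  0.13  ] [ 0.5204 -0.311   0.13  ]
0.14 [ 0.5283 -0.2565  0.14  ] [ 0.5268 -0.3093  0.14  ]
ledge [ 0.5042 -0.2819  0.024 ] tip [ 0.5391 -0.2828  0.117 ]
[ 0.54214179 -0.28386398  0.13105258] [-0.36991828 -0.16974767 -0.0408902 ]
```

View pics/top2.png

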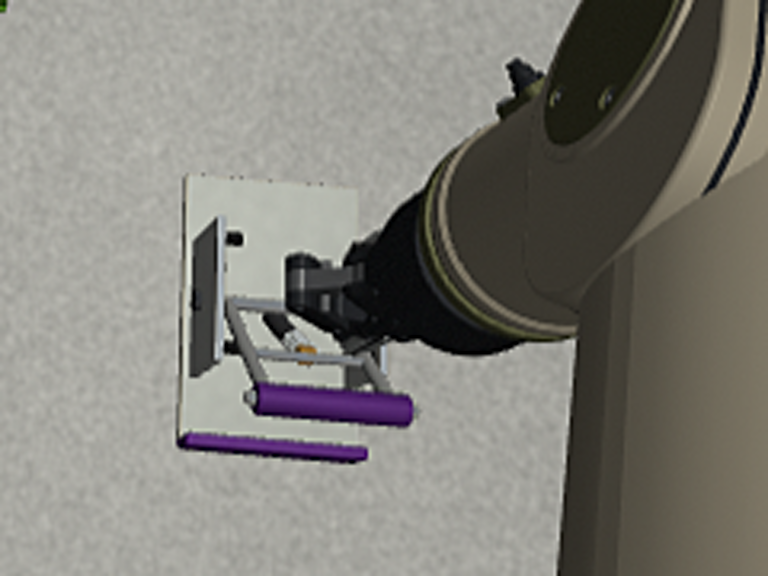

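The frame is still parked, with its sleeve at (0.511, -0.282, 0.114). The fingers rode up over it and now stand behind the sleeve. I go up, come back and set in deeper, then push in short steps while watching the force.

Request:
play_rows(plan=[0,0,0,0,0,-0.06,0,0,0,0,0,0,-0.06,0,0,0,0,-0.05,0,-0.06,0,0,0,0,-0.085,0,-0.06,0,0,0,0,-0.085,0,-0.02,0,0,0,0,-0.085,0,0.038,0,0,0,0,-0.085,0,0.038,0,0,0,0,-0.085,0,0.038,0,0,0,0,-0.075,0,0.038,0,0,0,0,-0.065,0,0.038,0,0,0,0,-0.055,0,0.038,0,0,0,0,-0.05,0,0.038,0,0,0,0,-0.05,0,0.038,0])

```text
clock: 4.6
position: [0.4911, -0.2825, 0.0925]
ee_rot: [1.0, -0.014, -0.001, -0.0]
ft_force: [-5.3, 0.8, -0.1]
grip_width: 0.001
grasp_force: 2.6
```

```bash
python3 - <<'E'
from h import *
m=viewer.camera_model('wrist'); i=viewer.camera('wrist');cv2.imwrite('pics/wrist3.png',i[:,:,::-1])
for a,c,e,f in blobs(i,(130,70,25),(165,255,255)): print(a,c,[wp(m,q,.114) for q in(c,e,f)],wp(m,c,.024))
o=status.get_obs();print(o['position'],o['ft_force'],o['clock'])
E
```

```text
2330 [312.5 225.5] [array([ 0.5296, -0.282 ,  0.114 ]), array([ 0.5305, -0.2557,  0.114 ]), array([ 0.529 , -0.3083,  0.114 ])] [ 0.5032 -0.2809  0.024 ]
9218 [312.  269.5] [array([ 0.5117, -0.2813,  0.114 ]), array([ 0.5128, -0.2391,  0.114 ]), array([ 0.5104, -0.3233,  0.114 ])] [ 0.4732 -0.2797  0.024 ]
[ 0.4909046  -0.28248435  0.09247837] [-5.46100617 -0.0062293  -0.67722854] 4.65
```

View pics/wrist3.png

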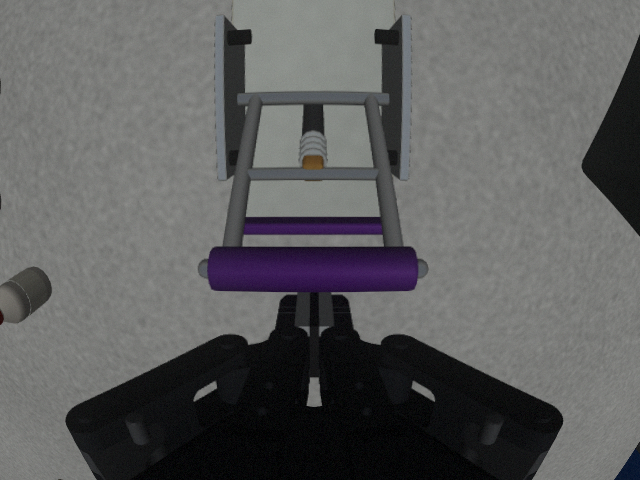

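The wrist view shows the fingers now in front of and under the sleeve at (312,269), touching it with 5.4 N, the expected push. I push on, rising less than the sleeve does.

Request:
play_rows(plan=[0,0,0,0.008,0,-0.001,0,0,0,0,0.016,0,-0.003,0,0,0,0,0.024,0,-0.005,0,0,0,0,0.032,0,-0.007,0,0,0,0,0.04,0,-0.009,0,0,0,0,0.04,0,-0.009,0])

```text
clock: 5.4
position: [0.533, -0.2837, 0.1025]
ee_rot: [1.0, -0.013, 0.001, 0.0]
ft_force: [-1.9, 0.8, -0.3]
grip_width: 0.005
grasp_force: 0.9
```

```bash
python3 - <<'E'
from h import *
m=viewer.camera_model('wrist'); i=viewer.camera('wrist');cv2.imwrite('pics/wrist4.png',i[:,:,::-1])
for a,c,e,f in blobs(i,(130,70,25),(165,255,255)): print(a,c,e,f,wp(m,c,.134))
o=status.get_obs();print(o['position'],o['ft_force'],o['clock'])
E
```

```text
10756 [312.  281.5] [198.99248 280.60907] [425.01083 280.91187] [ 0.5529 -0.2824  0.134 ]
[ 0.53243481 -0.28365087  0.10231159] [-1.61267999  0.9835405   0.36669934] 5.45
```

The sleeve is following, now at x = 0.553, with the force falling. I push it past upright.

Request:
play_rows(plan=[0,0,0,0.008,0,-0.001,0,0,0,0,0.016,0,-0.002,0,0,0,0,0.024,0,-0.003,0,0,0,0,0.032,0,-0.003,0,0,0,0,0.04,0,-0.003,0,0,0,0,0.048,0,-0.003,0,0,0,0,0.048,0,-0.003,0,0,0,0,0.048,0,-0.003,0])

```text
clock: 6.45
position: [0.5798, -0.2851, 0.1051]
ee_rot: [1.0, -0.014, -0.0, 0.0]
ft_force: [-0.3, -1.0, -0.8]
grip_width: -0.001
grasp_force: 0.0
```

```bash
python3 - <<'E'
from h import *
m=viewer.camera_model('wrist'); i=viewer.camera('wrist');cv2.imwrite('pics/wrist5.png',i[:,:,::-1])
for a,c,e,f in blobs(i,(130,70,25),(165,255,255)): print(a,c,e,f,wp(m,c,.114))
o=status.get_obs();print(o['position'],o['ft_force'],o['clock'])
E
```

```text
8907 [311.5 132.5] [206.99857 132.79623] [416.00345 132.70264] [ 0.6523 -0.2851  0.114 ]
468 [260.  330.5] [243.78496 333.80396] [275.99875 326.27106] [ 0.5645 -0.2585  0.114 ]
424 [366.5 330.5] [351.02155 325.9859 ] [382.07776 333.60956] [ 0.5631 -0.308   0.114 ]
[ 0.57972337 -0.28514607  0.10518889] [ 0.15577354 -0.62491165 -0.45643736] 6.5
```

View pics/wrist5.png

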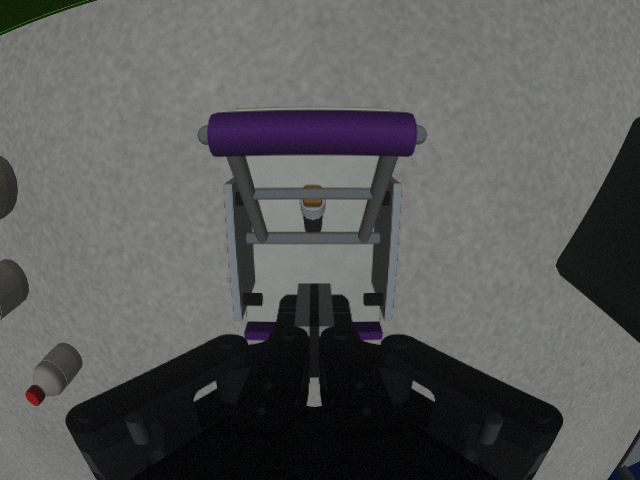

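The frame has snapped over. The sleeve at (311,132) gives x = 0.652, which is hinge + 71 mm, so it is on the rear stop, and the fingers are free. I retreat up and back.

Request:
play_rows(plan=[0,0,0,-0.03,0,-0.03,0,0,0,0,-0.06,0,-0.08,0,0,0,0,-0.12,0,-0.1,0,0,0,0,-0.14,0,-0.1,0,0,0,0,-0.14,0,-0.1,0,0,0,0,-0.14,0,-0.1,0])

```text
clock: 7.25
position: [0.4407, -0.2809, 0.2052]
ee_rot: [1.0, -0.014, 0.0, -0.0]
ft_force: [-0.8, 0.2, -0.7]
grip_width: -0.0
grasp_force: 0.0
```

```bash
python3 - <<'E'
from h import *
from workcell import manip
T=viewer.camera_model('top'); i=viewer.camera('top'); j=cv2.imread('pics/top0.png')[:,:,::-1]
for a,c,e,f in blobs(i,(130,90,40),(160,255,255)):
    if a<1000 and c[0]>300: print('P',a,c,plane(T,c,.114).round(3))
for n,k in(('before',j),('now',i)):
    print(n,'green',[(a,c.round(1)) for a,c,_,_ in blobs(k,(35,120,50),(60,255,255)) if a<1000],'caps',[(a,c.round(1)) for a,c,_,_ in blobs(k,(0,150,60),(8,255,255)) if 260<c[0]<360])
o=status.get_obs();print(o['position'],o['ft_force'],o['clock'])
E
```

```text
P 423 [484.44140625 195.70344543] [ 0.651 -0.289  0.114]
P 238 [465.97299194 289.81686401] [ 0.485 -0.255  0.114]
before green [(np.int32(472), array([157.1, 245.6])), (np.int32(318), array([176.2, 262.1]))] caps [(np.int32(216), array([313. , 196.5])), (np.int32(136), array([304. , 254.5])), (np.int32(72), array([328.5, 306.5]))]
now green [(np.int32(472), array([157.1, 245.6])), (np.int32(323), array([176. , 262.2]))] caps [(np.int32(220), array([312.8, 196.5])), (np.int32(136), array([304. , 254.5])), (np.int32(72), array([328.5, 306.5]))]
[ 0.44078755 -0.28082913  0.20494486] [-0.09175413  0.13275759  0.40860127] 7.3
```

The purple frame stays at the rear stop (x = 0.651), and the green rest and bottles have not moved.

```bash
python3 -c "
from workcell import manip
print(manip.hand_in())"
```

```text
the job is handed in; nothing more can be done
None
```

The purple rest's frame is on its rear stop and stayed there after I backed the arm clear; the green rest and the sample bottle have not moved, and the job was handed in at about 7.3 s (the first push slipped over the sleeve, the second, set deeper, worked).

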